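# Register a brass bar in a drilling fixture and hold its clamp at the third click

## Robot

A 6-joint arm with a two-finger parallel gripper is mounted at the origin on a cart in front of the work surface, level with it; the furniture and walls round the work are solid. World frame = base frame: x ahead of the robot, y to its left, z up, the work surface at z = 0. Lengths are in m, angles in rad, forces in N, time in s.
With the tool pointing down it reaches from about 0.2 to 0.875 m from the base axis. Payload 3.4 kg.
Tool frame: the origin (TCP) lies on the front face of the gripper's body, between the roots of the fingers; the fingertips stand 97 mm ahead of it and the grasp point (between the pads) lies 78 mm ahead of it; z points along the fingers, y is the direction in which the jaws open and shut (so a half turn about z gives the same grasp; the last joint's range is limited). The gripper opens to 94 mm and grips with 3 to 60 N. Pads are 16 mm wide; open, the fingers measure 119 mm over their backs; the gripper's body (75 mm by 177 mm) begins 78 mm behind the grasp point.
Start: joints at [1.1, 0.276, 1.505, -0, 1.361, -0.121], TCP at [0.197, 0.54, 0.303] pointing down, gripper open.
Joint ranges: [-2.89, 2.89], [-0.75, 2.08], [0.22, 2.7], [-1.18, 4.32], [0.11, 2.71], [-2.7, 2.7]. Speed limits (rad/s): [2.57, 2.57, 3.14, 3.14, 3.14, 3.14].

## Interface

Orientations are given as [roll, pitch, yaw] about the fixed x, y, z axes, in that order (R = Rz(yaw) Ry(pitch) Rx(roll)).
In Python, from station import read_state, grab_frame, hand_in gives the robot as it stands. The module is installed in compiled form; this text tells all that it offers.
- The arm moves only by the shell command python3 -m inch 'ROWS' [FORCE]. ROWS is JSON, a list of rows, each a list of 3 entries, a list of its own where there are three numbers: the shift along the tool's x, y, z in m, then the turn, a rotation vector about the tool's x, y, z in degrees, then the finger opening in m, from 0 to 0.094. In form: [[[tx, ty, tz], [ax, ay, az], hand], ...]. A call has 1 to 5 rows; each row is the pose to reach, as a shift and turn from the pose commanded when the call began, along the tool's axes at that moment; what a row does not reach only later rows make up. A row lasts 1/8 s, in which the tool goes at most 62.5 mm and 10.7 degrees, less where a joint would pass 70% of its speed; a pose out of reach is approached as far as the arm can. A call with a gripper value outside its range is refused whole. The fingers move at their own pace and stop on an object; FORCE is the grip in N (left out, the last holds). Time passes only in rows, so rows that repeat a pose let the fingers close. It gives the time, the measured TCP pose, the force and the opening at its end, in the units of the state.
- read_state(): the state, without advancing time (a new reading comes with each control period).
- grab_frame(name): name is "scene" or "top" or "wrist"; returns a dict with "frame" (480x640x3 uint8, red, green, blue), "range_z" (480x640 float32, m along the optical axis (not along the pixel's ray), 0 where there is no reading), "K" (3x3 intrinsics, pixels), "world_to_cam" (4x4, takes a point from world to camera coordinates); the wrist camera has in their place "hand_eye" (4x4, takes a point from camera to tool coordinates, whose origin is the TCP and whose axes are the flange's). Camera axes: x right, y down, z forward; pixel columns grow to the right and rows downward; lengths in m; the calibration is good to about 2 mm. The wrist camera is an equidistant fisheye: a pixel r from the principal point sees the ray r / f radians off the axis. A picture is of the moment at which its call begins: read the wrist's pose just before it.
- hand_in(): hands the job in, once; it reports no verdict.
The state is a dict: "t": time; "joints": joint angles; "joint_vel": joint speeds; "joint_efforts": joint torques, N m; "eef_pos": TCP position; "orientation": TCP orientation; "wrist_force": force on the tool from outside, world axes, zero at the start; "ft_torque": the same for the moment, N m; "finger_gap": opening from 0.0 (shut) to 1.0 (fully open).
Only numpy, scipy, OpenCV 4.12 (cv2) and the standard library are available. Lean on these libraries where they do the work, as an engineer would, in place of code of your own. Each camera call takes 0.05 s, during which the arm holds its last target. There are 200 camera calls.

## Task

Lay the brass bar flat on the bed of the drilling fixture and push it fully home against its stops: one long edge against both back pins and its end against the single end pin, under the raised clamp foot. Then press the red-handled clamp lever down exactly three clicks, counted by feel (a fourth would bruise the brass), and finish still holding the lever down at the third click, because it springs open when let go. Leave the steel bar and the other things on the table where they lie.

Things in the scene. Friction and masses are not known exactly. Their poses are not given: they have to be found in the camera images.
- jig: Drilling fixture fixed to the table: bare aluminium plate with a hold-down clamp. Origin on the table; z up, x away from the robot at yaw 0, y left. Plate x -50..+100, y -95..+95 mm, its top (the bed) at z = 14 mm. Clamp (clevis, quadrant, lever) stays within y -75..-20 mm; above the bed it is clear for y > -20 mm. A bar touching all three pins has its centre at x 20, y -6 mm, length along y.
- back_pin_a (a point): Top centre of the left back pin: steel dowel, 8 mm in diameter, standing 12 mm above the bed, at x 34, y 40 mm of the fixture. The bar's long edge goes against the -x side of both back pins.
- back_pin_b (a point): Top centre of the right back pin, the same size, at x 34, y -40 mm of the fixture.
- end_pin (a point): Top centre of the end pin, the same size, at x 18, y -75 mm of the fixture, beyond the lever. The bar's end goes against its +y side.
- brass_bar: Yellow brass bar, 20 x 130 x 8 mm (x, y, z of its frame), about 0.17 kg, lying flat on the table; origin at the centre of its underside, long axis = y.
- steel_bar: Grey steel bar of the same size as the brass one (20 x 130 x 8 mm), lying flat; origin at the centre of its underside, long axis = y. To be left alone.
- lever_turn (a joint): Clamp lever angle, rad: 0 = up at rest (handle end 0.53 rad above level), grows as it is pressed down. The pawl clicks over teeth at 0.08, 0.24, 0.40 and sits in notch one at 0.16, two at 0.32, three at 0.48; the next tooth is at 0.56, the end of travel 0.72. Let go, it springs back to 0.
- handle_grip (a point): Point on the axis of the lever's red handle, 155 mm from the pivot; the handle is round, 18 mm thick and reaches 30 mm outward and 50 mm inward from here; free above and on both sides. Pressing here takes 8 N onto each tooth, easing to 2 N before the next notch; foot pressure adds up to 4 N. About 140 mm above the table at rest, 70 mm in the third notch.
- lever: The clamp lever: grey arm, steel collar, red handle. Origin on the pivot axis (parallel to the fixture's y) at x 85, y -50, z 62 mm of the fixture; the arm runs to -x of its frame.
- foot: Sprung clamp spindle with a black rubber foot, 16 mm across, 65 mm from the pivot; origin at the foot's lowest point. With the lever up it hangs 30 mm above a bar on the bed, which slides in beneath it; it meets the bar at a lever angle of about 0.39 and presses with about 9 N in the third notch (spring 1.5 N/mm).
- bench_block: Steel bench block, 64 x 64 x 20 mm, near the front edge; bystander, origin under its centre.
- ring_blank: Silver ring blank, 21 mm across, 8 mm high, lying on the bench block; bystander.
- marker: Red and white marker pen, 135 mm long, 16 mm thick, lying at the right by the wall; bystander.
- wax_tube: Green wax tube, 26 mm across, 60 mm tall, standing at the back right; bystander.
- punch: Steel dapping punch, 73 mm long, 15 mm thick, lying behind the fixture; bystander.
- collet: Turned steel collet, 19 x 45 x 19 mm, lying at the left; bystander.
- collet_small: Short steel collet, 17 x 26 x 17 mm, lying at the left; bystander.

How it is judged:
By the outcome, as a careful person would: the job done as asked, in the order asked, and still so for the second after the job is handed in, while the arm keeps its last pose, push and grip.
It also fails if it takes over 69 s, if anything falls off the work surface, if the arm or the gripper's body presses on something with over 40 N, if the wrist force passes 120 N, or if a joint passes its speed limit or range.

## Working session

There is one attempt and no reset: what is moved stays moved. The work goes in short steps, Python scripts to look and compute and a shell command to move; the robot and the scene stay as the last step left them, time stands still between calls to the robot, and variables do not carry over. Pictures are saved under pics/ and viewed, about 8 in all and at most 12, crops included, and the job is handed in when it is done.

```bash
mkdir -p pics; cat > h.py <<'E'
import numpy as np, cv2
from station import read_state, grab_frame
from scipy.spatial.transform import Rotation as R
def snap(n,fn):
    f=grab_frame(n); cv2.imwrite('pics/'+fn+'.png',f['frame'][:,:,::-1]); np.savez('pics/'+fn+'.npz',**f); return f
def world(f):
    K=f['K'];z=f['range_z'].astype(float);v,u=np.mgrid[0:480,0:640]
    p=np.stack([(u-K[0,2])/K[0,0]*z,(v-K[1,2])/K[1,1]*z,z,np.ones_like(z)],-1)
    return (p@np.linalg.inv(f['world_to_cam']).T)[...,:3]
def st():
    s=read_state(); print({k:np.round(s[k],4).tolist() for k in ('t','joints','eef_pos','orientation','wrist_force','finger_gap')}); return s
E
python3 - <<'E'
from h import *
st(); f=snap('top','top1'); print(f['K'],f['world_to_cam']); snap('scene','scene1')
E
```

```text
{'t': 0.0, 'joints': [1.1, 0.2766, 1.5061, -0.0, 1.3607, -0.121], 'eef_pos': [0.1969, 0.5398, 0.3018], 'orientation': [-3.1398, -0.0002, 2.7918], 'wrist_force': [0.2756, -0.6334, -0.2403], 'finger_gap': 1.0014}
[[619.49090054   0.         318.6351673 ]
 [  0.         619.49090054 249.21823117]
 [  0.           0.           1.        ]] [[ 0.00239568 -0.99972438 -0.02335416  0.00979432]
 [-0.9990923  -0.00139959 -0.0425748   0.55922431]
 [ 0.04253038  0.02343496 -0.99882029  1.03282718]
 [ 0.          0.          0.          1.        ]]
```

View pics/top1.png

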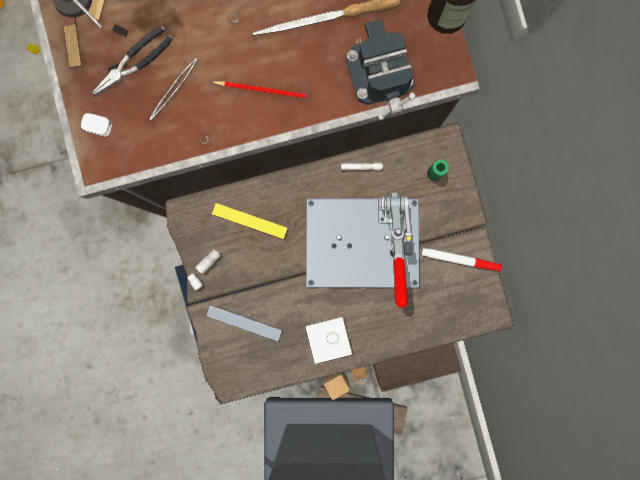

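View pics/scene1.png

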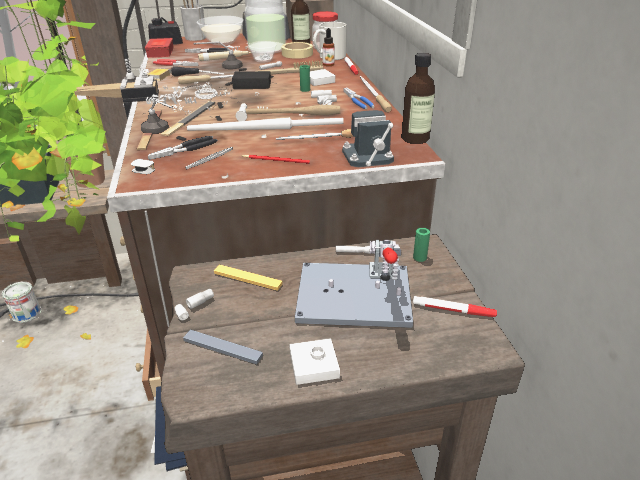

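The top view shows the brass bar at about (250,221), the steel bar at (244,323), the jig plate spanning (307,198) to (419,288), and the red handle at (400,282). Next I'll measure them in 3D.

```bash
python3 - <<'E'
from h import *
f=dict(np.load('pics/top1.npz')); W=world(f); im=f['frame']; hsv=cv2.cvtColor(im,cv2.COLOR_RGB2HSV)
def obj(m,name):
    P=W[m]; 
    (c,s,a)=cv2.minAreaRect((P[:,:2]*1000).astype(np.float32)); print(name,len(P),'rect',np.round(c,1),np.round(s,1),round(a,2),'z',np.round(np.percentile(P[:,2],[5,50,95])*1000,1))
    return P
u=np.arange(640)[None,:]+np.zeros((480,1)); v=np.arange(480)[:,None]+np.zeros((1,640))
box=lambda a,b,c,d:(u>=a)&(u<=c)&(v>=b)&(v<=d)
obj((hsv[...,0]>24)&(hsv[...,0]<34)&(hsv[...,1]>120)&box(200,195,300,245),'brass')
red=((hsv[...,0]<6)|(hsv[...,0]>174))&(hsv[...,1]>170)&box(385,250,412,312)
P=obj(red,'handle'); 
for x in (P[:,0].min(),P[:,0].max()):
    q=P[abs(P[:,0]-x)<.008]; print(x,np.round(q.mean(0),4))
pl=box(300,190,425,295)&(abs(W[...,2]-.014)<.006)&(hsv[...,1]<60)&(W[...,2]>.008)
P=obj(pl,'plate')
n,_,st_,c=cv2.connectedComponentsWithStats((box(309,200,375,286)&(W[...,2]>.018)).astype(np.uint8))
for i in range(1,n):
    if st_[i,4]>5: pass
pins=box(309,200,419,286)&(W[...,2]>.019)&(W[...,2]<.030)
n,l,s_,c=cv2.connectedComponentsWithStats(pins.astype(np.uint8))
for i in range(1,n):
    if s_[i,4]>4: print('pin?',c[i],s_[i,4],np.round(W[l==i].mean(0)*1000,1))
n,l,s_,c=cv2.connectedComponentsWithStats((box(170,190,510,370)&(W[...,2]>.006)).astype(np.uint8))
for i in range(1,n):
    if s_[i,4]>60: print('obj',np.round(c[i]),s_[i,4],np.round(W[l==i].min(0)*1000),np.round(W[l==i].max(0)*1000))
cv2.imwrite('pics/crop.png',cv2.resize(im[185:315,295:430,::-1],None,fx=4.5,fy=4.5,interpolation=cv2.INTER_CUBIC))
E
```

```text
brass 885 rect [584.6  82.3] [234.4  37.3] 62.98 z [ 3.8  7.6 11. ]
handle 544 rect [495.2 -75. ] [ 70.5 107.7] 15.55 z [125.1 145.2 160. ]
0.46963100246362616 [ 0.4741 -0.1117  0.1586]
0.5414517430738613 [ 0.537  -0.1117  0.1254]
plate 8362 rect [570.5 -67.8] [149.4 200.3] 0.17 z [10.8 14.  17.3]
pin? [381.78571429 216.91071429] 56 [613.  -94.8  21.7]
pin? [388.40625 216.34375] 32 [ 613.9 -105.8   21.5]
pin? [401.04761905 218.        ] 21 [ 611.1 -126.9   21.8]
pin? [338.21052632 237.        ] 19 [579.1 -22.   25.2]
pin? [386. 237.] 21 [ 579.2 -101.5   24.8]
obj [504. 214.] 758 [ 515. -311.    6.] [ 660.  -14. 1056.]
obj [363. 244.] 10407 [ 470. -157.    8.] [ 649.   33. 1056.]
obj [249. 221.] 729 [515. -14.   6.] [ 636.  193. 1056.]
obj [208. 261.] 279 [515. -14.   6.] [ 560.  220. 1056.]
obj [461. 260.] 708 [ 515. -294.    6.] [ 562.  -14. 1056.]
obj [195. 282.] 148 [490. -14.   8.] [ 517.  234. 1056.]
obj [244. 323.] 780 [406. -14.   6.] [ 515.  202. 1056.]
obj [328. 340.] 1499 [370. -44.   8.] [ 515.   32. 1056.]
```

View pics/crop.png

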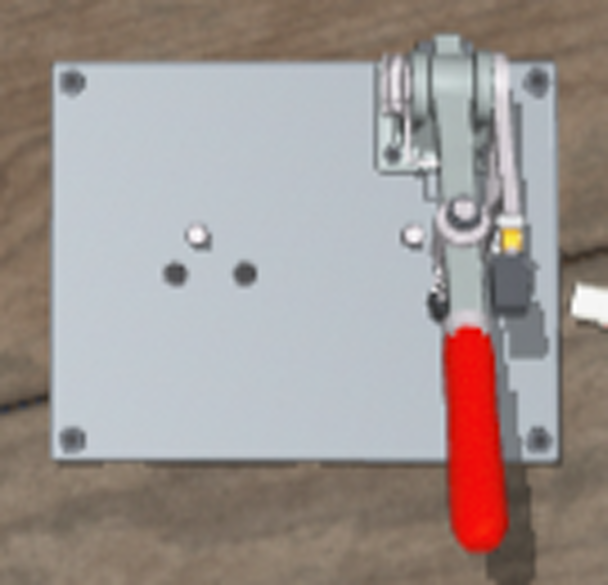

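The crop confirms the jig is at yaw ≈ 0. Pins A and B are at crop (198,236) and (413,236), and the handle is at (470,440). The pins put the jig origin at about (0.545, -0.062), which agrees with the plate and the handle. Now I'll measure the bar pose with zero-depth pixels filtered out.

```bash
python3 - <<'E'
from h import *
f=dict(np.load('pics/top1.npz')); W=world(f); im=f['frame']; hsv=cv2.cvtColor(im,cv2.COLOR_RGB2HSV)
ok=f['range_z']>0
m=(hsv[...,0]>24)&(hsv[...,0]<34)&(hsv[...,1]>120); m[:, :200]=0;m[:,300:]=0;m[:195]=0;m[245:]=0
# intersect pixel rays with z=8mm plane
vv,uu=np.nonzero(m); K=f['K'];T=np.linalg.inv(f['world_to_cam'])
d=np.stack([(uu-K[0,2])/K[0,0],(vv-K[1,2])/K[1,1],np.ones(len(uu))],1)@T[:3,:3].T; o=T[:3,3]
P=o+d*((.008-o[2])/d[:,2])[:,None]
print(cv2.minAreaRect((P[:,:2]*1000).astype(np.float32)),'zmed',np.median(W[m&ok][:,2]))
c=P[:,:2].mean(0); w,V=np.linalg.eigh(np.cov((P[:,:2]-c).T)); a=V[:,1]*np.sign(V[1,1]); yaw=np.degrees(np.arctan2(-a[0],a[1])); print('brass c',c,'axis',a,'yaw',yaw)
for k in (0.015,0.03): print('grasp',k,c+a*k)
for (u,v) in [(408,248),(408,239),(398,232),(392,250),(383,216),(400,260),(400,300)]: print(u,v,np.round(W[v,u]*1000,1))
E
```

```text
((608.2643432617188, 129.0760040283203), (130.005615234375, 20.110069274902344), 70.90109252929688) zmed 0.00763335814744881
brass c [0.60821712 0.12923785] axis [0.32635056 0.94524881] yaw -19.047418192817936
grasp 0.015 [0.61311237 0.14341658]
grasp 0.03 [0.61800763 0.15759531]
408 248 [ 557.1 -127.5  110.6]
408 239 [ 571.4 -128.8  100.4]
398 232 [ 581.5 -112.5  110.3]
392 250 [ 555.7 -107.2   68.3]
383 216 [614.7 -97.   19.5]
400 260 [ 538.4 -113.6  126.3]
400 300 [ 479.8 -110.2  156.7]
```

```bash
cat >> h.py <<'E'
def to(x,y,z,yawdeg):
    s=read_state(); A=R.from_euler('xyz',s['orientation']); B=R.from_euler('xyz',[np.pi,0,np.radians(yawdeg)])
    print('shift mm',np.round(A.inv().apply(np.array([x,y,z])-s['eef_pos'])*1000,1),'turn',np.round(np.degrees((A.inv()*B).as_rotvec()),2),'F',np.round(s['wrist_force'],1))
E
python3 -m inch '[[[-0.526,-0.217,0.05],[0,0,89],0.05],[[-0.526,-0.217,0.05],[0,0,89],0.05],[[-0.526,-0.217,0.05],[0,0,89],0.05],[[-0.526,-0.217,0.05],[0,0,89],0.05],[[-0.526,-0.217,0.05],[0,0,89],0.05]]' 40
python3 -c "
from h import *
st();to(.6173,.1557,.25,71)"
```

```text
t: 0.72
eef_pos: [0.4278, 0.3285, 0.2749]
orientation: [-3.141, -0.0, 1.848]
wrist_force: [0.9, -0.1, -0.6]
finger_gap: 0.543
{'t': 0.725, 'joints': [0.5257, 0.24, 1.6263, 0.0003, 1.2755, 0.2482], 'eef_pos': [0.4278, 0.3285, 0.2749], 'orientation': [-3.1413, -0.0002, 1.8481], 'wrist_force': [0.9316, -0.1145, -0.5671], 'finger_gap': 0.5434}
shift mm [-218.1  135.    24.8] turn [-2.000e-02 -1.000e-02  3.489e+01] F [ 0.9 -0.1 -0.6]
```

```bash

python3 -m inch '[[[-0.218,0.135,0.025],[0,0,35],0.05],[[-0.218,0.135,0.025],[0,0,35],0.05],[[-0.218,0.135,0.025],[0,0,35],0.05],[[-0.218,0.135,0.025],[0,0,35],0.05],[[-0.218,0.135,0.025],[0,0,35],0.05]]' | head -1
python3 -m inch '[[[0,0,0],[0,0,0],0.05],[[0,0,0],[0,0,0],0.05]]' | head -1
python3 -c "
from h import *
st();to(.6173,.1557,.125,71)
s=read_state();f=snap('wrist','w1');print(f['K'],f['hand_eye'])"
```

```text
t: 1.35
t: 1.6
{'t': 1.6, 'joints': [0.144, 0.3988, 1.4498, 0.0007, 1.2939, 0.4697], 'eef_pos': [0.6161, 0.1597, 0.2504], 'orientation': [-3.1405, -0.0002, 1.2449], 'wrist_force': [0.2167, 0.5473, -0.0674], 'finger_gap': 0.5308}
shift mm [ -3.4   2.5 125.4] turn [-0.06 -0.01  0.33] F [ 0.2  0.5 -0.1]
[[371.64829954   0.         322.35951265]
 [  0.         371.64829954 232.85568122]
 [  0.           0.           1.        ]] [[ 7.32955828e-05 -9.59299763e-01 -2.82389730e-01  8.24210218e-02]
 [ 9.99999844e-01  2.26670004e-04 -5.10460878e-04  6.97848404e-05]
 [ 5.53694280e-04 -2.82389649e-01  9.59299630e-01 -8.21747803e-02]
 [ 0.00000000e+00  0.00000000e+00  0.00000000e+00  1.00000000e+00]]
```

View pics/w1.png

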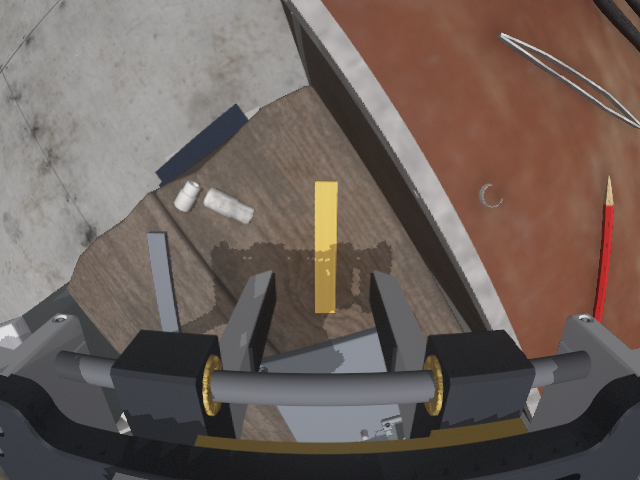

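Wrist view: the brass bar is vertical and centred between the jaws, from (326,182) to (326,312). The bench edge runs on the right, from (320,0) to (500,400). I'll check how close the bench is, and check the bar position from this view.

```bash
python3 - <<'E'
from h import *
f=dict(np.load('pics/top1.npz')); W=world(f)
for u in (200,250,300):
  for v in (135,150,165,178,185,192): print(u,v,np.round(W[v,u]*1000),end=' ')
  print()
f=dict(np.load('pics/w1.npz')); hsv=cv2.cvtColor(f['frame'],cv2.COLOR_RGB2HSV)
m=(hsv[...,0]>18)&(hsv[...,0]<34)&(hsv[...,1]>100); m[:,:300]=0;m[:,350:]=0;m[:170]=0;m[325:]=0
s=read_state(); K=f['K']; vv,uu=np.nonzero(m); x=(uu-K[0,2])/K[0,0];y=(vv-K[1,2])/K[1,1];r=np.hypot(x,y)
d=np.stack([np.sin(r)*x/r,np.sin(r)*y/r,np.cos(r)],1)
A=R.from_euler('xyz',s['orientation']).as_matrix(); H=f['hand_eye']
o=A@H[:3,3]+s['eef_pos']; d=d@H[:3,:3].T@A.T
P=(o+d*((.008-o[2])/d[:,2])[:,None])*1000
print(cv2.minAreaRect(P[:,:2].astype(np.float32)))
E
```

```text
200 135 [723. 184. 148.] 200 150 [701. 184. 146.] 200 165 [679. 185. 142.] 200 178 [684. 218.  -9.] 200 185 [680. 231. -68.] 200 192 [659. 216.  -4.] 
250 135 [723. 110. 148.] 250 150 [700. 110. 149.] 250 165 [707. 131. -12.] 250 178 [682. 130.  -2.] 250 185 [670. 130.  -2.] 250 192 [658. 129.  -1.] 
300 135 [723.  36. 147.] 300 150 [731.  44.  -2.] 300 165 [705.  44.  -1.] 300 178 [682.  44.  -2.] 300 185 [671.  44.  -4.] 300 192 [658.  43.  -1.] 
((608.8084716796875, 131.02731323242188), (130.08441162109375, 20.5538330078125), 71.015380859375)
```

The bench beyond the table stands 148 mm high, so the gripper body (at z ≈ 98 mm, ±88 mm along the jaws) would hit it with the planned grasp. I'll get the edge line precisely and look for a safe grasp nearer the bar's near end.

```bash
python3 - <<'E'
from h import *
f=dict(np.load('pics/top1.npz')); W=world(f); ok=(f['range_z']>0)&(W[...,2]>.09)&(W[...,2]<.17)
E=[]
for y in np.arange(0,.22,.01):
    m=ok&(abs(W[...,1]-y)<.004)&(W[...,0]>.62); 
    if m.sum(): E.append((np.percentile(W[m][:,0],1),y))
E=np.array(E)*1000; p=np.polyfit(E[:,1],E[:,0],1); print(p,np.round(E[::4]))
q=E[:,0]-np.polyval(p,E[:,1]); print('resid',q.min()); n=np.array([1,-p[0]])/np.hypot(1,p[0])
c=np.array([608.5,130.1]);a=np.array([.326,.9455])
for yaw in (71,75,80,90):
  th=np.radians(yaw-90); j=np.array([np.cos(th),np.sin(th)]); t=np.array([-j[1],j[0]])
  for k in (-52,-45,28):
    g=c+a*k; d=(np.array([p[1],0])-g)@n; print(yaw,k,g,'margin',d-88.5*abs(j@n)-37.5*abs(t@n)+q.min())
g=np.array([555,138]); d=(np.array([p[1],0])-g)@n; print('regrasp margin',d-88.5*n[0]-37.5*abs(n[1]))
to(.5915,.0809,.2,71)
E
```

```text
[-2.67258763e-01  7.28925350e+02] [[729.   0.]
 [718.  40.]
 [708.  80.]
 [697. 120.]
 [686. 160.]
 [675. 200.]]
resid -0.21069800997565835
71 -52 [591.548  80.934] margin 17.26023102356517
71 -45 [593.83    87.5525] margin 13.346733654553546
71 28 [617.628 156.574] margin -27.46545319371033
75 -52 [591.548  80.934] margin 16.210810881340684
75 -45 [593.83    87.5525] margin 12.297313512329062
75 28 [617.628 156.574] margin -28.514873335934816
80 -52 [591.548  80.934] margin 15.553020830404888
80 -45 [593.83    87.5525] margin 11.639523461393265
80 28 [617.628 156.574] margin -29.17266338687061
90 -52 [591.548  80.934] margin 16.430075013354916
90 -45 [593.83    87.5525] margin 12.516577644343291
90 28 [617.628 156.574] margin -28.295609203920584
regrasp margin 37.215267070589015
shift mm [-82.7   2.   50.6] turn [-0.03 -0.02  0.35] F [ 0.8 -0.4 -0.4]
```

```bash

python3 -m inch '[[[-0.079,0.002,0.05],[0,0,0.3],0.05],[[-0.079,0.002,0.05],[0,0,0.3],0.05],[[-0.079,0.002,0.05],[0,0,0.3],0.05],[[-0.079,0.002,0.1],[0,0,0.3],0.05],[[-0.079,0.002,0.13],[0,0,0.3],0.05]]' 
python3 -m inch '[[[0,0,0],[0,0,0],0.05],[[0,0,0],[0,0,0],0.05]]' 
python3 -c "
from h import *
to(.5929,.0847,.0995,71)"
```

```text
t: 2.28
eef_pos: [0.5939, 0.0849, 0.1202]
orientation: [3.141, -0.001, 1.24]
wrist_force: [-0.1, 1.0, 0.8]
finger_gap: 0.531
t: 2.52
eef_pos: [0.595, 0.0842, 0.1221]
orientation: [3.139, -0.001, 1.239]
wrist_force: [-0.3, -0.6, 0.5]
finger_gap: 0.534
shift mm [-0.3 -2.3 22.6] turn [ 0.17 -0.09  0.02] F [-0.3 -0.6  0.5]
```

```bash

python3 -m inch '[[[0,-0.002,0.022],[0,0,0],0.05],[[0,-0.002,0.022],[0,0,0],0.05],[[0,-0.002,0.022],[0,0,0],0],[[0,-0.002,0.022],[0,0,0],0],[[0,-0.002,0.022],[0,0,0],0]]' 40
python3 -m inch '[[[0,0,0],[0,0,0],0],[[0,0,0],[0,0,0],0]]' 
python3 -c "
from h import *
to(.5550,.138,.12,90);to(.555,.062,.12,90);to(.555,.062,.0995,90);st()"
```

```text
t: 3.15
eef_pos: [0.5923, 0.0837, 0.099]
orientation: [3.14, -0.001, 1.238]
wrist_force: [0.5, 0.1, -0.1]
finger_gap: 0.251
t: 3.4
eef_pos: [0.5922, 0.0837, 0.0988]
orientation: [3.141, -0.0, 1.238]
wrist_force: [0.3, 0.4, 3.4]
finger_gap: 0.209
shift mm [ 39.2 -52.9 -21.2] turn [  0.05  -0.02 -19.06] F [0.3 0.4 3.4]
shift mm [-32.7 -28.1 -21.2] turn [  0.05  -0.02 -19.06] F [0.3 0.4 3.4]
shift mm [-32.7 -28.1  -0.7] turn [  0.05  -0.02 -19.06] F [0.3 0.4 3.4]
{'t': 3.4, 'joints': [0.0241, 0.4857, 1.7311, 0.0001, 0.9239, 0.3567], 'eef_pos': [0.5922, 0.0837, 0.0988], 'orientation': [3.1408, -0.0004, 1.2381], 'wrist_force': [0.2654, 0.3502, 3.4455], 'finger_gap': 0.2093}
```

```bash

python3 -m inch '[[[0,0,-0.012],[0,0,0],0],[[-0.018,-0.014,-0.012],[0,0,-9],0],[[-0.033,-0.028,-0.012],[0,0,-19],0],[[-0.033,-0.028,-0.012],[0,0,-19],0],[[-0.033,-0.028,-0.001],[0,0,-19],0]]' 
python3 -m inch '[[[0,0,0],[0,0,0],0],[[0,0,0],[0,0,0],0.05],[[0,0,0],[0,0,0],0.05],[[0,0,0],[0,0,0],0.05],[[0,0,-0.03],[0,0,0],0.05]]' 
python3 -c "
from h import *
st();to(.555,.138,.13,90)"
```

```text
t: 4.03
eef_pos: [0.5564, 0.0619, 0.1]
orientation: [3.137, -0.0, 1.567]
wrist_force: [0.4, 0.0, -2.2]
finger_gap: 0.208
t: 4.65
eef_pos: [0.5531, 0.0617, 0.1277]
orientation: [-3.136, -0.0, 1.57]
wrist_force: [1.2, 0.2, 0.8]
finger_gap: 0.526
{'t': 4.65, 'joints': [-0.0139, 0.4037, 1.7911, 0.0001, 0.9523, -0.0129], 'eef_pos': [0.5531, 0.0617, 0.1277], 'orientation': [-3.1361, -0.0002, 1.5697], 'wrist_force': [1.2449, 0.1633, 0.7832], 'finger_gap': 0.5259}
shift mm [76.3  1.8 -2.3] turn [-0.31 -0.01 -0.07] F [1.2 0.2 0.8]
```

Now I move to the +28 mm grasp, checking the bar pose in the top view first with the arm raised.

```bash

python3 -m inch '[[[0.06,0.001,-0.02],[0,0,0],0.05],[[0.076,0.001,-0.02],[0,0,0],0.05],[[0.076,0.001,-0.02],[0,0,0],0.05],[[0.076,0.001,-0.02],[0,0,0],0.05]]' 
python3 - <<'E'
from h import *
s=st(); f=snap('wrist','w2'); hsv=cv2.cvtColor(f['frame'],cv2.COLOR_RGB2HSV)
m=((hsv[...,0]>18)&(hsv[...,0]<34)&(hsv[...,1]>100)).astype(np.uint8); m[330:]=0
n,l,q,c=cv2.connectedComponentsWithStats(m); i=1+np.argmax(q[1:,4]); print(q[i],c[i])
K=f['K']; vv,uu=np.nonzero(l==i); x=(uu-K[0,2])/K[0,0];y=(vv-K[1,2])/K[1,1];r=np.hypot(x,y)
d=np.stack([np.sin(r)*x/r,np.sin(r)*y/r,np.cos(r)],1)
A=R.from_euler('xyz',s['orientation']).as_matrix(); H=f['hand_eye']
o=A@H[:3,3]+s['eef_pos']; d=d@H[:3,:3].T@A.T
P=(o+d*((.008-o[2])/d[:,2])[:,None])*1000
print(cv2.minAreaRect(P[:,:2].astype(np.float32)))
to(.555,.138,.0995,90)
E
```

```text
t: 5.15
eef_pos: [0.5551, 0.1368, 0.1484]
orientation: [-3.14, 0.001, 1.57]
wrist_force: [0.4, -0.8, -0.4]
finger_gap: 0.531
{'t': 5.15, 'joints': [0.1203, 0.3981, 1.7352, -0.0008, 1.0103, 0.1217], 'eef_pos': [0.5551, 0.1368, 0.1484], 'orientation': [-3.1396, 0.001, 1.5699], 'wrist_force': [0.4258, -0.8444, -0.4436], 'finger_gap': 0.5305}
[ 310  196   33  134 4118] [324.90747936 261.2132103 ]
((556.5829467773438, 130.541748046875), (93.10360717773438, 19.732221603393555), 89.305908203125)
shift mm [ 1.4 -0.1 49. ] turn [-0.1   0.04 -0.09] F [ 0.  -0.1  0.5]
```

View pics/w2.png

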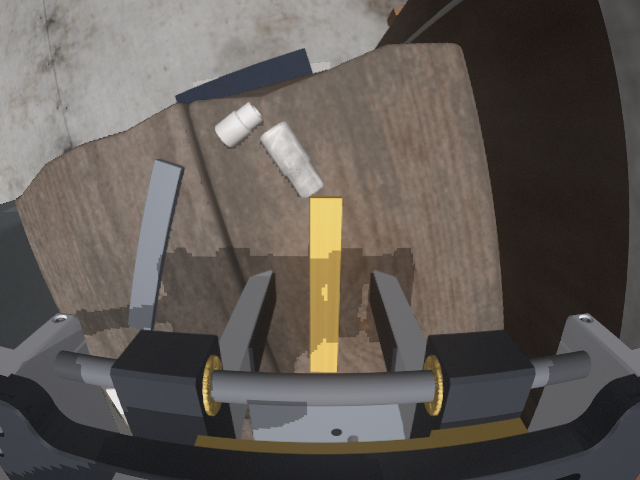

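The bar lies straight between the jaws, but its far end at (325,197) is right next to the larger collet at (290,160). I'll grasp it and lift straight up, then check whether the collet moved.

```bash

python3 -m inch '[[[0.001,0,0.04],[0,0,0],0.05],[[0.001,0,0.049],[0,0,0],0.05],[[0.001,0,0.049],[0,0,0],0],[[0.001,0,0.049],[0,0,0],0],[[0.001,0,0.049],[0,0,0],0]]' 50
python3 -m inch '[[[0,0,0],[0,0,0],0],[[0,0,0],[0,0,0],0],[[0,0,-0.04],[0,0,0],0],[[0,0,-0.07],[0,0,0],0],[[0,0,-0.07],[0,0,0],0]]' 
python3 - <<'E'
from h import *
st(); f=snap('top','top2'); 
a=cv2.imread('pics/top1.png')[235:300,175:235]; b=f['frame'][:,:,::-1][235:300,175:235]
d=cv2.absdiff(a,b).max(2)>60; print(d.sum())
cv2.imwrite('pics/cmp.png',cv2.resize(np.hstack([a,b]),None,fx=5,fy=5))
W=world(f)
m=(f['range_z']>0)&(W[...,2]>.006)&(W[...,2]<.03); m[:,:195]=0; m[:245]=0;m[280:]=0;m[:,225:]=0
print(W[m].min(0),W[m].max(0))
to(.5555,.0302,.16,90)
E
```

```text
t: 5.82
eef_pos: [0.5564, 0.1387, 0.1013]
orientation: [3.14, -0.0, 1.57]
wrist_force: [0.1, 0.2, -0.8]
finger_gap: 0.248
t: 6.45
eef_pos: [0.5569, 0.139, 0.1721]
orientation: [3.137, -0.001, 1.57]
wrist_force: [-0.4, -0.5, -1.4]
finger_gap: 0.203
{'t': 6.45, 'joints': [0.1232, 0.3738, 1.7054, 0.0002, 1.0576, 0.124], 'eef_pos': [0.5569, 0.139, 0.1721], 'orientation': [3.1368, -0.0008, 1.5699], 'wrist_force': [-0.3728, -0.4612, -1.3904], 'finger_gap': 0.2027}
2146
[0.50850641 0.21513093 0.00716512] [0.51526357 0.22082665 0.01524239]
shift mm [-108.6   -0.2   10.4] turn [ 0.06 -0.02 -0.05] F [ 0.3  0.4 -1.7]
```

View pics/cmp.png

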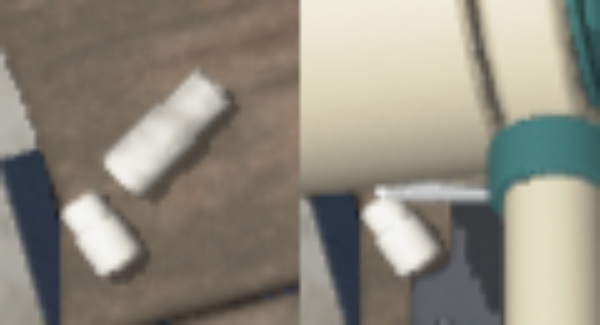

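The arm hides the collet in the top view, so I'll compare it between the two wrist views instead, by ray-casting the same features.

```bash
python3 - <<'E'
from h import *
poses={'w1':([.6161,.1597,.2504],[-3.1405,-.0002,1.2449]),'w2':([.5551,.1368,.1484],[-3.1396,.001,1.5699])}
for n,(p,o3) in poses.items():
    f=dict(np.load(f'pics/{n}.npz')); K=f['K']; hsv=cv2.cvtColor(f['frame'],cv2.COLOR_RGB2HSV)
    m=((hsv[...,2]>140)&(hsv[...,1]<45)).astype(np.uint8); b=(170,170,265,230) if n=='w1' else (205,90,330,205)
    k=np.zeros_like(m);k[b[1]:b[3],b[0]:b[2]]=1;m*=k
    N,l,q,c=cv2.connectedComponentsWithStats(m); H=f['hand_eye'];A=R.from_euler('xyz',o3).as_matrix()
    for i in range(1,N):
        if q[i,4]<150: continue
        vv,uu=np.nonzero(l==i); x=(uu-K[0,2])/K[0,0];y=(vv-K[1,2])/K[1,1];r=np.hypot(x,y)
        d=np.stack([np.sin(r)*x/r,np.sin(r)*y/r,np.cos(r)],1)@H[:3,:3].T@A.T; o=A@H[:3,3]+p
        P=(o+d*((.010-o[2])/d[:,2])[:,None])*1000
        print(n,q[i],cv2.minAreaRect(P[:,:2].astype(np.float32)),P.mean(0))
f=dict(np.load('pics/top1.npz'));W=world(f)
m=(f['range_z']>0)&(W[...,2]>.006)&(W[...,2]<.03);m[:,:195]=0;m[:245]=0;m[280:]=0;m[:,225:]=0
print(cv2.minAreaRect((W[m][:,:2]*1000).astype(np.float32)))
E
```

```text
w1 [174 181  25  31 455] ((504.2773132324219, 222.21397399902344), (31.372915267944336, 15.560272216796875), 35.4944953918457) [503.79809885 221.81623444  10.        ]
w1 [203 188  51  36 877] ((538.4833984375, 198.95574951171875), (17.95348358154297, 47.49242401123047), 43.93645477294922) [538.21809207 199.72614533  10.        ]
w2 [ 215  102   47   44 1120] ((504.5327453613281, 222.09408569335938), (28.697410583496094, 15.880013465881348), 35.505760192871094) [504.23156174 221.87987371  10.        ]
w2 [ 260  121   64   77 2192] ((537.14599609375, 199.29730224609375), (18.118759155273438, 47.455326080322266), 33.25357437133789) [536.48810916 199.95585631  10.        ]
((533.6312255859375, 202.71142578125), (17.952499389648438, 58.69452667236328), 45.97193908691406)
```

Comparing the two views, the small collet did not move. The larger collet turned about 10°, with its centre shifting about 1.5 mm, so the bar's end must have brushed it. I'll look at it again unobstructed once the bar is placed. Now I carry the bar to the bed.

```bash

python3 -m inch '[[[-0.06,-0.006,0],[0,0,0],0],[[-0.117,-0.012,0.012],[0,0,0],0],[[-0.117,-0.012,0.012],[0,0,0],0],[[-0.117,-0.012,0.012],[0,0,0],0],[[-0.117,-0.012,0.012],[0,0,0],0]]'
python3 -c "
from h import *
to(.545,.0222,.119,90)"
```

```text
t: 7.12
eef_pos: [0.5436, 0.0228, 0.1578]
orientation: [-3.141, -0.001, 1.571]
wrist_force: [0.6, -0.4, -1.2]
finger_gap: 0.199
shift mm [-0.6  1.5 38.8] turn [-0.04 -0.04  0.01] F [ 0.6 -0.4 -1.2]
```

```bash

python3 -m inch '[[[0,0.001,0.02],[0,0,0],0],[[0,0.001,0.039],[0,0,0],0],[[0,0.001,0.039],[0,0,0],0]]'
python3 - <<'E'
from h import *
s=st(); f=snap('wrist','w3'); hsv=cv2.cvtColor(f['frame'],cv2.COLOR_RGB2HSV)
K=f['K'];A=R.from_euler('xyz',s['orientation']).as_matrix(); H=f['hand_eye'];o=A@H[:3,3]+s['eef_pos']
def cast(m,z):
    vv,uu=np.nonzero(m); x=(uu-K[0,2])/K[0,0];y=(vv-K[1,2])/K[1,1];r=np.hypot(x,y)
    d=np.stack([np.sin(r)*x/r,np.sin(r)*y/r,np.cos(r)],1)@H[:3,:3].T@A.T
    return ((o+d*((z-o[2])/d[:,2])[:,None])*1000)[:,:2].astype(np.float32)
m=((hsv[...,0]>18)&(hsv[...,0]<34)&(hsv[...,1]>100)).astype(np.uint8); m[330:]=0
n,l,q,c=cv2.connectedComponentsWithStats(m); i=1+np.argmax(q[1:,4]); print(q[i],cv2.minAreaRect(cast(l==i,.026)))
f=snap('top','top3'); a=f['frame'][:,:,::-1]; cv2.imwrite('pics/crop3.png',cv2.resize(a[150:320,165:445],None,fx=2.8,fy=2.8,interpolation=cv2.INTER_CUBIC))
f=snap('scene','scene3'); 
to(.545,-.0388,.119,90)
E
```

```text
t: 7.5
eef_pos: [0.5437, 0.023, 0.1181]
orientation: [-3.138, -0.001, 1.572]
wrist_force: [0.6, 0.5, -1.6]
finger_gap: 0.199
{'t': 7.5, 'joints': [-0.0858, 0.3994, 1.8307, 0.0003, 0.9147, -0.0868], 'eef_pos': [0.5437, 0.023, 0.1181], 'orientation': [-3.1385, -0.0005, 1.5717], 'wrist_force': [0.5859, 0.5397, -1.5761], 'finger_gap': 0.1988}
[ 302  217   42  113 4362] ((543.3672485351562, 30.93543243408203), (62.547969818115234, 20.21988868713379), 89.63257598876953)
shift mm [-61.1  -0.2   1. ] turn [ 0.08 -0.    0.01] F [ 0.2 -0.6 -1.5]
```

View pics/scene3.png

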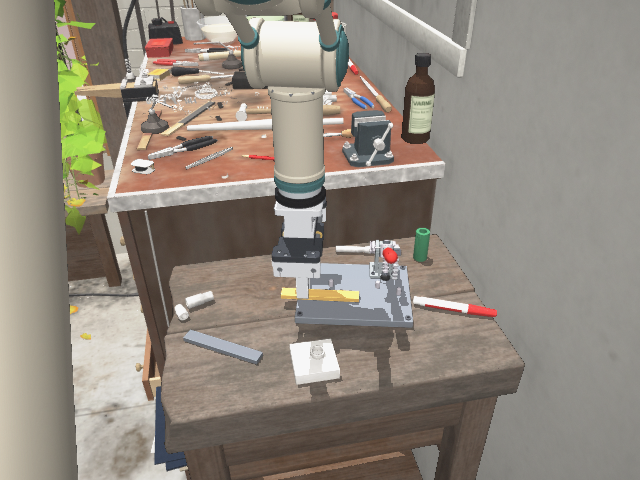

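The scene view shows the bar level over the bed at (320,295), with the lever up at (390,256). Wrist measurement puts the bar centre at 26 mm from the grip. I slide it under the foot and then lower it.

```bash

python3 -m inch '[[[-0.03,0,0],[0,0,0],0],[[-0.062,0,0],[0,0,0],0],[[-0.062,0,0],[0,0,0],0],[[-0.062,0,0.003],[0,0,0],0],[[-0.062,0,0.004],[0,0,0],0]]'
python3 -m inch '[[[0,0.006,0],[0,0,0],0],[[0,0.012,0],[0,0,0],0],[[0,0.015,0],[0,0,0],0],[[0,0.015,0],[0,0,0],0]]'
python3 -c "
from h import *
st();to(.5651,-.039,.114,90)"
```

```text
t: 8.28
eef_pos: [0.5445, -0.0394, 0.1153]
orientation: [3.142, -0.0, 1.571]
wrist_force: [-0.8, 0.1, 7.9]
finger_gap: 0.2
t: 8.78
eef_pos: [0.56, -0.0401, 0.1154]
orientation: [3.141, -0.0, 1.57]
wrist_force: [-1.9, 0.9, 0.3]
finger_gap: 0.203
{'t': 8.775, 'joints': [-0.1957, 0.4223, 1.7977, 0.0006, 0.9213, -0.195], 'eef_pos': [0.56, -0.0401, 0.1154], 'orientation': [3.1412, -0.0004, 1.5698], 'wrist_force': [-1.9181, 0.9201, 0.3453], 'finger_gap': 0.2031}
shift mm [1.1 5.1 1.4] turn [ 0.02 -0.02 -0.06] F [-1.9  0.9  0.3]
```

```bash

python3 -m inch '[[[0,0.003,0],[0,0,0],0],[[0,0.003,0],[0,0,0],0]]' | grep -E "pos|force"
python3 -m inch '[[[0,0.002,0],[0,0,0],0],[[0,0.002,0],[0,0,0],0]]' | grep -E "pos|force"
python3 -m inch '[[[0,0.001,0],[0,0,0],0],[[0,0.001,0],[0,0,0],0]]' | grep -E "pos|force"

```

```text
eef_pos: [0.5623, -0.0402, 0.1153]
wrist_force: [-3.4, 0.5, 3.8]
eef_pos: [0.5644, -0.0402, 0.1153]
wrist_force: [-2.6, 1.2, 3.4]
eef_pos: [0.5646, -0.0402, 0.1153]
wrist_force: [-5.3, 0.0, 5.9]
```

```bash

python3 -m inch '[[[0,0.001,0],[0,0,0],0],[[0,0.001,0],[0,0,0],0]]' | grep -E "pos|force"
python3 -m inch '[[[0,0.001,0],[0,0,0],0],[[0,0.001,0],[0,0,0],0]]' | grep -E "pos|force"

```

```text
eef_pos: [0.566, -0.0403, 0.1153]
wrist_force: [-4.7, 1.0, 5.4]
eef_pos: [0.5662, -0.0403, 0.1153]
wrist_force: [-6.5, 0.7, 8.3]
```

```bash

for i in 1; do python3 -m inch '[[[0,0.001,0],[0,0,0],0],[[0,0.001,0],[0,0,0],0]]' | grep -E "pos|force"; done
python3 -m inch '[[[-0.001,0,0],[0,0,0],0],[[-0.001,0,0],[0,0,0],0]]' | grep -E "pos|force"
python3 -m inch '[[[-0.001,0,0],[0,0,0],0],[[-0.001,0,0],[0,0,0],0]]' | grep -E "pos|force"
python3 -m inch '[[[-0.001,0,0],[0,0,0],0],[[-0.001,0,0],[0,0,0],0]]' | grep -E "pos|force"

```

```text
eef_pos: [0.5664, -0.0402, 0.1153]
wrist_force: [-7.2, 0.9, 8.4]
eef_pos: [0.5664, -0.0405, 0.1153]
wrist_force: [-8.1, 3.1, 9.4]
eef_pos: [0.5664, -0.0407, 0.1153]
wrist_force: [-7.3, 5.3, 9.1]
eef_pos: [0.5664, -0.0409, 0.1153]
wrist_force: [-6.4, 7.7, 8.3]
```

```bash

python3 -m inch '[[[0,-0.001,-0.001],[0,0,0],0],[[0,-0.001,-0.001],[0,0,0],0]]' | grep -E "pos|force"
python3 -m inch '[[[-0.002,0,0],[0,0,0],0],[[-0.002,0,0],[0,0,0],0]]' | grep -E "pos|force"
python3 -m inch '[[[-0.002,0,0],[0,0,0],0],[[-0.002,0,0],[0,0,0],0]]' | grep -E "pos|force"

```

```text
eef_pos: [0.5662, -0.041, 0.1154]
wrist_force: [-4.0, 7.7, 1.5]
eef_pos: [0.5662, -0.0415, 0.1154]
wrist_force: [-3.9, 12.1, 2.0]
eef_pos: [0.5662, -0.042, 0.1154]
wrist_force: [-3.1, 16.5, 2.8]
```

```bash

python3 -m inch '[[[0.004,0,0],[0,0,0],0.04],[[0.004,0,0],[0,0,0],0.04],[[0.004,0,0],[0,0,0],0.04],[[0.004,0,-0.05],[0,0,0],0.04],[[0.004,0,-0.10],[0,0,0],0.04]]'
python3 -m inch '[[[0.06,0,-0.05],[0,0,0],0.04],[[0.12,0,-0.1],[0,0,0],0.04],[[0.18,0,-0.1],[0,0,0],0.04],[[0.24,0,-0.1],[0,0,0],0.04],[[0.24,0,-0.1],[0,0,0],0.04]]'
python3 - <<'E'
from h import *
st(); f=snap('top','top4'); im=f['frame']; hsv=cv2.cvtColor(im,cv2.COLOR_RGB2HSV)
m=(hsv[...,0]>22)&(hsv[...,0]<36)&(hsv[...,1]>120); m[:, :300]=0;m[:,400:]=0;m[:195]=0;m[295:]=0
K=f['K'];T=np.linalg.inv(f['world_to_cam']);o=T[:3,3]
vv,uu=np.nonzero(m)
d=np.stack([(uu-K[0,2])/K[0,0],(vv-K[1,2])/K[1,1],np.ones(len(uu))],1)@T[:3,:3].T
P=(o+d*((.022-o[2])/d[:,2])[:,None])*1000; print(cv2.minAreaRect(P[:,:2].astype(np.float32)),P[:,1].max(),P[:,1].min())
q=P[P[:,1]>-75]
for y in (-10,-30,-50,-70,-90): 
    r=P[abs(P[:,1]-y)<4]; print(y,r[:,0].min(),r[:,0].max())
cv2.imwrite('pics/crop4.png',cv2.resize(im[150:310,180:430,::-1],None,fx=3.2,fy=3.2,interpolation=cv2.INTER_CUBIC))
E
```

```text
t: 12.4
eef_pos: [0.5679, -0.044, 0.217]
orientation: [-3.141, 0.0, 1.569]
wrist_force: [1.1, -1.4, 0.5]
finger_gap: 0.426
t: 13.02
eef_pos: [0.5681, 0.1993, 0.317]
orientation: [3.139, -0.001, 1.573]
wrist_force: [0.4, -0.3, -0.2]
finger_gap: 0.422
{'t': 13.025, 'joints': [0.2217, 0.3085, 1.4222, 0.0004, 1.4085, 0.2198], 'eef_pos': [0.5681, 0.1993, 0.317], 'orientation': [3.1394, -0.001, 1.5727], 'wrist_force': [0.3729, -0.2879, -0.2381], 'finger_gap': 0.4219}
((565.9314575195312, -57.50260543823242), (20.06055450439453, 104.99343872070312), 0.08388709276914597) -4.993665927187462 -109.99440524305767
-10 557.4976946050274 574.228154052808
-30 555.8560158287929 574.2492392110687
-50 555.8853880400588 574.2703052850009
-70 555.9147336944209 574.2878457869904
-90 555.9440528278801 572.642273950962
```

View pics/crop4.png

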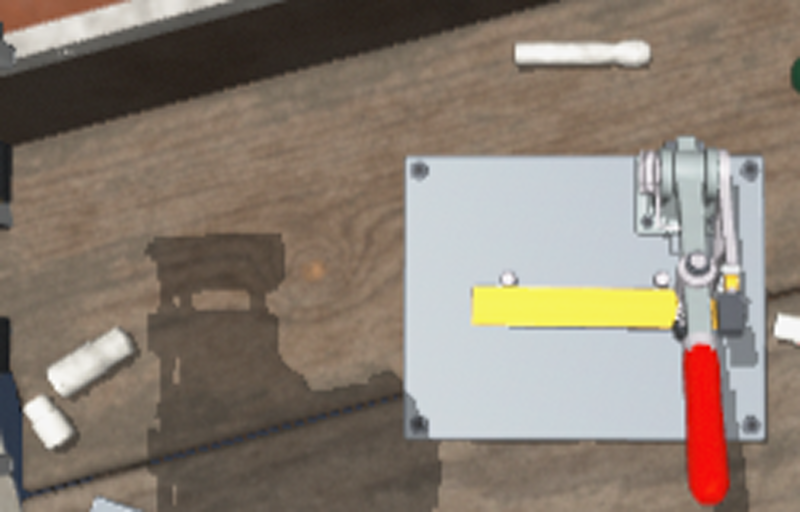

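The crop shows the bar against both back pins at (508,280) and (662,280), at 0.08° to the jig, with its left end at y ≈ -4 mm where fully home is -3 mm. The large collet at (90,360) is indeed turned about 10°. I'll grip it lightly, turn it back, and then nudge the bar once more.

```bash

python3 -m inch '[[[0,-0.03,0.05],[0,0,-10],0.04],[[0,-0.031,0.1],[0,0,-20],0.04],[[0,-0.031,0.15],[0,0,-30],0.04],[[0,-0.031,0.177],[0,0,-33],0.04],[[0,-0.031,0.177],[0,0,-33],0.04]]' 4
python3 - <<'E'
from h import *
s=st(); f=snap('wrist','w5'); hsv=cv2.cvtColor(f['frame'],cv2.COLOR_RGB2HSV)
K=f['K'];A=R.from_euler('xyz',s['orientation']).as_matrix(); H=f['hand_eye'];o=A@H[:3,3]+s['eef_pos']
m=((hsv[...,2]>130)&(hsv[...,1]<50)).astype(np.uint8); m[:100]=0;m[345:]=0;m[:,:230]=0;m[:,420:]=0
N,l,q,c=cv2.connectedComponentsWithStats(m)
for i in range(1,N):
    if q[i,4]<300: continue
    vv,uu=np.nonzero(l==i); x=(uu-K[0,2])/K[0,0];y=(vv-K[1,2])/K[1,1];r=np.hypot(x,y)
    d=np.stack([np.sin(r)*x/r,np.sin(r)*y/r,np.cos(r)],1)@H[:3,:3].T@A.T
    P=(o+d*((.010-o[2])/d[:,2])[:,None])*1000; print(q[i],cv2.minAreaRect(P[:,:2].astype(np.float32)))
to(.5371,.1993,.0995,123.3)
cv2.imwrite('pics/w5c.png',f['frame'][100:400,120:520,::-1])
E
```

```text
t: 13.7
eef_pos: [0.5357, 0.1947, 0.1371]
orientation: [-3.136, -0.001, 2.144]
wrist_force: [1.4, 0.3, 0.6]
finger_gap: 0.429
{'t': 13.7, 'joints': [0.227, 0.4097, 1.7501, -0.001, 0.9872, -0.3454], 'eef_pos': [0.5357, 0.1947, 0.1371], 'orientation': [-3.1362, -0.001, 2.1438], 'wrist_force': [1.3635, 0.2864, 0.5928], 'finger_gap': 0.4289}
[ 345  100   75   69 2166] ((521.0554809570312, 279.2687072753906), (42.020469665527344, 38.8504753112793), 34.994728088378906)
[ 230  134   27   92 1383] ((463.1542663574219, 211.4295196533203), (15.037026405334473, 53.75630187988281), 16.394248962402344)
[249 149  39  85 997] ((485.0242919921875, 215.28823852539062), (13.437881469726562, 50.536903381347656), 17.740421295166016)
[ 278  171  106  133 5562] ((524.9842529296875, 207.81163024902344), (62.85330581665039, 72.09696197509766), 11.943451881408691)
shift mm [ 3.3  2.4 39.3] turn [-0.1   0.   -0.48] F [-0.5  0.2  0.7]
```

View pics/w5c.png

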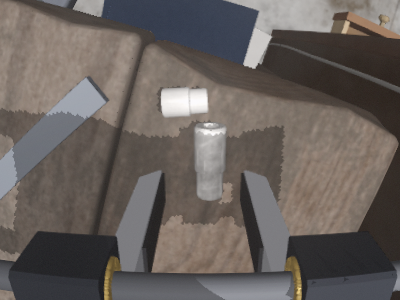

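The collet at (209,160) is straight between the jaws, as computed. I descend, close lightly, turn it +10.6° and release.

```bash

python3 -m inch '[[[0.003,0.002,0.02],[0,0,0],0.04],[[0.003,0.002,0.038],[0,0,0],0.04],[[0.003,0.002,0.038],[0,0,0],0],[[0.003,0.002,0.038],[0,0,0],0],[[0.003,0.002,0.038],[0,0,0],0]]' 4
python3 -m inch '[[[0,0,0],[0,0,0],0],[[0,0,0],[0,0,0],0],[[0,0.001,0],[0,0,-5],0],[[0,0.001,0],[0,0,-10.6],0],[[0,0.001,0],[0,0,-10.6],0]]'
python3 -m inch '[[[0,0,0],[0,0,0],0.04],[[0,0,0],[0,0,0],0.04],[[0,0,0],[0,0,0],0.04],[[0,0,-0.03],[0,0,0],0.04],[[0,0,-0.08],[0,0,0],0.04]]'
python3 -c "
from h import *
to(.564,.025,.18,90)"
```

```text
t: 14.38
eef_pos: [0.5379, 0.2003, 0.1029]
orientation: [3.139, 0.001, 2.146]
wrist_force: [-0.3, -0.6, 3.0]
finger_gap: 0.2
t: 15.0
eef_pos: [0.5386, 0.2011, 0.1027]
orientation: [3.139, 0.001, 2.331]
wrist_force: [-0.4, -0.6, 5.8]
finger_gap: 0.203
t: 15.62
eef_pos: [0.5365, 0.2005, 0.1802]
orientation: [-3.137, -0.003, 2.331]
wrist_force: [-0.4, -0.0, 0.0]
finger_gap: 0.426
shift mm [-146.2 -101.     0.3] turn [-0.3  -0.05 43.54] F [-0.4 -0.   0. ]
```

```bash

python3 -m inch '[[[-0.04,-0.03,0],[0,0,10],0],[[-0.08,-0.06,0],[0,0,20],0],[[-0.12,-0.08,0],[0,0,30],0],[[-0.146,-0.101,0],[0,0,40],0],[[-0.146,-0.101,0],[0,0,43.5],0]]' 20
python3 -m inch '[[[0,0,0],[0,0,0],0],[[0,0,0.03],[0,0,0],0],[[0,0,0.05],[0,0,0],0]]'
python3 - <<'E'
from h import *
to(.564,.018,.1155,90); f=snap('top','top6')
f1=np.load('pics/top1.npz'); 
for g in (f1,f):
    W=world(g);hsv=cv2.cvtColor(g['frame'],cv2.COLOR_RGB2HSV); m=((hsv[...,2]>150)&(hsv[...,1]<50)).astype(np.uint8); k=np.zeros_like(m);k[240:295,185:225]=1;m*=k
    N,l,q,c=cv2.connectedComponentsWithStats(m)
    for i in range(1,N):
        if q[i,4]>50: print(c[i],q[i,4],cv2.minAreaRect(np.argwhere(l==i)[:,::-1].astype(np.float32)))
E
```

```text
t: 16.25
eef_pos: [0.5653, 0.023, 0.1811]
orientation: [-3.141, 0.001, 1.566]
wrist_force: [-0.1, 0.4, 0.0]
finger_gap: 0.008
t: 16.62
eef_pos: [0.5646, 0.026, 0.1304]
orientation: [-3.141, -0.0, 1.574]
wrist_force: [-0.0, 0.7, -1.1]
finger_gap: 0.007
shift mm [-8.  -0.6 14.9] turn [-0.04 -0.01  0.16] F [-0.   0.7 -1.1]
[207.22529644 261.11462451] 253 ((207.50001525878906, 261.0), (9.192387580871582, 27.577163696289062), 45.0)
[194.11888112 281.17482517] 143 ((193.9199981689453, 281.0600280761719), (16.0, 9.399999618530273), 53.13010025024414)
[205.904 261.632] 250 ((206.25, 261.25), (9.192388534545898, 26.870054244995117), 45.0)
[194.12676056 281.23239437] 142 ((193.9199981689453, 281.0600280761719), (16.0, 9.399999618530273), 53.13010025024414)
```

The collet is back to its original angle, within about 2 mm, and the small collet is unchanged. Now the end nudge.

```bash

python3 -m inch '[[[0,0,0.008],[0,0,0],0],[[0,0,0.014],[0,0,0],0],[[-0.012,0,0.014],[0,0,0],0],[[-0.018,0,0.014],[0,0,0],0],[[-0.018,0,0.014],[0,0,0],0]]' | grep -E "pos|force"
python3 -m inch '[[[-0.002,0,0],[0,0,0],0],[[-0.002,0,0],[0,0,0],0]]' | grep -E "pos|force"
python3 -m inch '[[[-0.002,0,0],[0,0,0],0],[[-0.002,0,0],[0,0,0],0]]' | grep -E "pos|force"
python3 -m inch '[[[-0.002,0,0],[0,0,0],0],[[-0.002,0,0],[0,0,0],0]]' | grep -E "pos|force"
```

```text
eef_pos: [0.5654, 0.0067, 0.1178]
wrist_force: [-0.5, 0.2, -0.7]
eef_pos: [0.5653, 0.0061, 0.1176]
wrist_force: [-0.2, 4.1, 1.4]
eef_pos: [0.5652, 0.0053, 0.1176]
wrist_force: [0.8, 7.8, 2.0]
eef_pos: [0.5652, 0.0047, 0.1176]
wrist_force: [1.8, 12.2, 3.3]
```

Solid contact: the force rises linearly with no slip, so the end is home on the end pin. Now the side nudge.

```bash

python3 -m inch '[[[0.012,0,0],[0,0,0],0],[[0.012,-0.01,-0.03],[0,0,0],0],[[0,-0.035,-0.03],[0,0,0],0],[[-0.043,-0.035,-0.03],[0,0,0],0],[[-0.043,-0.035,-0.03],[0,0,0],0]]' | grep -E "pos|force"
python3 -m inch '[[[0,0,0.02],[0,0,0],0],[[0,0,0.03],[0,0,0],0],[[0,0.006,0.03],[0,0,0],0],[[0,0.01,0.03],[0,0,0],0],[[0,0.01,0.03],[0,0,0],0]]' | grep -E "pos|force"
python3 -m inch '[[[0,0.002,0],[0,0,0],0],[[0,0.002,0],[0,0,0],0]]' | grep -E "pos|force"
python3 -m inch '[[[0,0.002,0],[0,0,0],0],[[0,0.002,0],[0,0,0],0]]' | grep -E "pos|force"
```

```text
eef_pos: [0.5302, -0.0438, 0.1475]
wrist_force: [-0.1, 0.9, -1.2]
eef_pos: [0.5411, -0.0415, 0.1178]
wrist_force: [0.2, 0.6, 0.3]
eef_pos: [0.5423, -0.0416, 0.1176]
wrist_force: [-1.5, 0.1, 0.5]
eef_pos: [0.5443, -0.0416, 0.1174]
wrist_force: [0.7, 0.7, 1.3]
```

```bash

python3 -m inch '[[[0,0.002,0],[0,0,0],0],[[0,0.002,0],[0,0,0],0]]' | grep -E "pos|force"
python3 -m inch '[[[0,0.002,0],[0,0,0],0],[[0,0.002,0],[0,0,0],0]]' | grep -E "pos|force"
python3 -m inch '[[[0,0.002,0],[0,0,0],0],[[0,0.002,0],[0,0,0],0]]' | grep -E "pos|force"
```

```text
eef_pos: [0.5463, -0.0416, 0.1173]
wrist_force: [0.0, -0.0, -0.2]
eef_pos: [0.5484, -0.0416, 0.1173]
wrist_force: [-0.4, -0.1, 0.1]
eef_pos: [0.5503, -0.0416, 0.1173]
wrist_force: [0.0, -0.1, -0.1]
```

```bash

python3 -m inch '[[[0,0.002,0],[0,0,0],0],[[0,0.002,0],[0,0,0],0]]' | grep -E "pos|force"
python3 -m inch '[[[0,0.001,0],[0,0,0],0],[[0,0.001,0],[0,0,0],0]]' | grep -E "pos|force"
python3 -m inch '[[[0,0.001,0],[0,0,0],0],[[0,0.001,0],[0,0,0],0]]' | grep -E "pos|force"
python3 -m inch '[[[0,0.002,0],[0,0,0],0],[[0,0.002,0],[0,0,0],0]]' | grep -E "pos|force"
```

```text
eef_pos: [0.5512, -0.0415, 0.1171]
wrist_force: [-2.8, -0.0, 1.0]
eef_pos: [0.5515, -0.0415, 0.117]
wrist_force: [-5.2, -0.8, 3.3]
eef_pos: [0.5518, -0.0414, 0.117]
wrist_force: [-6.2, -0.4, 4.2]
eef_pos: [0.5523, -0.0414, 0.1169]
wrist_force: [-9.4, -1.5, 6.8]
```

The side contact is solid against the back pins too: 9 N with no motion. I back off, rise, and go above the handle with the jaws along y.

```bash

python3 -m inch '[[[0,-0.015,0],[0,0,0],0],[[0,-0.015,-0.05],[0,0,0],0],[[0,-0.02,-0.11],[0,0,0],0.05],[[0,-0.03,-0.17],[0,0,0],0.05],[[0,-0.04,-0.19],[0,0,0],0.05]]' | grep -E "pos|force"
python3 -m inch '[[[-0.02,0,0],[0,0,10],0.05],[[-0.04,0,0],[0,0,20],0.05],[[-0.06,0,0],[0,0,30],0.05],[[-0.07,0,0],[0,0,40],0.05],[[-0.07,0,0],[0,0,50],0.05]]' | grep -E "pos|force"
python3 -m inch '[[[0,0,0],[0,0,10],0.05],[[0,0,0],[0,0,20],0.05],[[0,0,0],[0,0,30],0.05],[[0,0,0],[0,0,38],0.05],[[0,0,0],[0,0,38],0.05]]' | grep -E "pos|force"
python3 -c "
from h import *
st();to(.4962,-.1118,.218,0)"
```

```text
eef_pos: [0.5179, -0.0419, 0.3118]
wrist_force: [0.2, -0.5, 0.5]
eef_pos: [0.5168, -0.1126, 0.3074]
wrist_force: [0.1, 0.2, -0.7]
eef_pos: [0.5166, -0.1117, 0.3075]
wrist_force: [0.3, 0.4, -1.1]
{'t': 23.425, 'joints': [-0.3449, 0.2021, 1.5944, 0.0005, 1.3429, 1.1885], 'eef_pos': [0.5166, -0.1117, 0.3075], 'orientation': [3.1412, -0.0022, 0.0372], 'wrist_force': [0.3431, 0.3625, -1.1266], 'finger_gap': 0.5348}
shift mm [-20.6  -0.7  89.4] turn [ 0.02 -0.13  2.13] F [ 0.3  0.4 -1.1]
```

```bash

python3 -m inch '[[[-0.021,-0.001,0],[0,0,2],0.05],[[-0.021,-0.001,0.04],[0,0,2],0.05],[[-0.021,-0.001,0.08],[0,0,2],0.05],[[-0.021,-0.001,0.089],[0,0,2],0.05],[[-0.021,-0.001,0.089],[0,0,2],0.05]]' | grep -E "pos|force"
python3 - <<'E'
from h import *
to(.4962,-.1118,.218,0)
f=snap('scene','s7'); g=snap('top','t7'); im=np.hstack([cv2.resize(f['frame'][200:340,260:440,::-1],None,fx=3,fy=3),cv2.resize(g['frame'][190:310,300:400,::-1],(252*4//3,420))]); im=im[:,:800]; cv2.imwrite('pics/v7.png',im)
E
```

```text
eef_pos: [0.4956, -0.1115, 0.2186]
wrist_force: [1.1, -0.2, 1.2]
shift mm [0.6 0.3 0.6] turn [-0.   -0.03  0.1 ] F [ 1.1 -0.2  1.2]
```

View pics/v7.png

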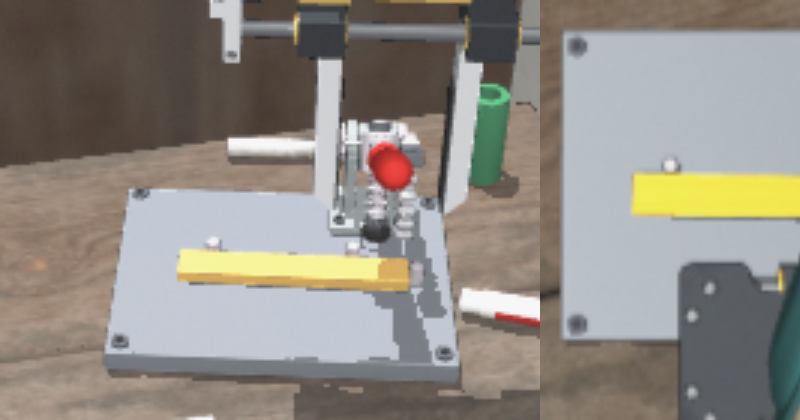

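The bar sits against back pins (213,242) and (352,248) and the end pin (417,273). The red handle (390,167) is centred between the open fingers. I close on it.

```bash

python3 -m inch '[[[0,0,0],[0,0,0],0],[[0,0,0],[0,0,0],0],[[0,0,0],[0,0,0],0],[[0,0,0],[0,0,0],0]]' 35
python3 -m inch '[[[0,0,0.003],[0,0,0],0],[[0,0,0.003],[0,0,0],0]]' 
python3 -m inch '[[[-0.001,0,0.003],[0,0,0],0],[[-0.001,0,0.003],[0,0,0],0]]' | grep -E "pos|force"
python3 -m inch '[[[-0.001,0,0.002],[0,0,0],0],[[-0.001,0,0.002],[0,0,0],0]]' | grep -E "pos|force"
python3 -m inch '[[[-0.001,0,0.002],[0,0,0],0],[[-0.001,0,0.002],[0,0,0],0]]' | grep -E "pos|force"
```

```text
t: 24.65
eef_pos: [0.4952, -0.1117, 0.2186]
orientation: [3.141, -0.0, 0.001]
wrist_force: [0.0, -0.3, 1.8]
finger_gap: 0.187
t: 24.9
eef_pos: [0.4942, -0.1116, 0.2163]
orientation: [3.141, 0.002, 0.001]
wrist_force: [-4.4, -1.1, 9.7]
finger_gap: 0.187
eef_pos: [0.4928, -0.1117, 0.2136]
wrist_force: [-6.3, -0.9, 12.4]
eef_pos: [0.4918, -0.1116, 0.2116]
wrist_force: [-6.1, -0.9, 11.1]
eef_pos: [0.4907, -0.1116, 0.2094]
wrist_force: [-6.1, -1.4, 10.1]
```

```bash

python3 -m inch '[[[-0.003,0,0.002],[0,0,0],0],[[-0.003,0,0.002],[0,0,0],0]]' | grep -E "pos|force"
python3 -m inch '[[[-0.002,0,0.002],[0,0,0],0],[[-0.002,0,0.002],[0,0,0],0]]' | grep -E "pos|force"
python3 -m inch '[[[-0.001,0,0.002],[0,0,0],0],[[-0.001,0,0.002],[0,0,0],0]]' | grep -E "pos|force"
python3 -m inch '[[[-0.001,0,0.002],[0,0,0],0],[[-0.001,0,0.002],[0,0,0],0]]' | grep -E "pos|force"
```

```text
eef_pos: [0.4894, -0.1117, 0.2075]
wrist_force: [-2.2, -0.4, 5.8]
eef_pos: [0.4884, -0.1117, 0.2057]
wrist_force: [-0.2, -0.2, 6.9]
eef_pos: [0.4873, -0.1117, 0.2034]
wrist_force: [-0.2, 1.0, 6.1]
eef_pos: [0.4863, -0.1117, 0.2011]
wrist_force: [1.3, 0.5, 3.9]
```

Click one was felt at q ≈ 0.08: the force dropped from 11 to 6 N. Continuing towards the second tooth, at TCP z ≈ 0.1845.

```bash

for i in 1; do
python3 -m inch '[[[-0.001,0,0.002],[0,0,0],0],[[-0.001,0,0.002],[0,0,0],0]]' | grep -E "pos|force"
python3 -m inch '[[[-0.001,0,0.002],[0,0,0],0],[[-0.001,0,0.002],[0,0,0],0]]' | grep -E "pos|force"
python3 -m inch '[[[-0.001,0,0.002],[0,0,0],0],[[-0.001,0,0.002],[0,0,0],0]]' | grep -E "pos|force"
python3 -m inch '[[[-0.001,0,0.002],[0,0,0],0],[[-0.001,0,0.002],[0,0,0],0]]' | grep -E "pos|force"
python3 -m inch '[[[-0.001,0,0.002],[0,0,0],0],[[-0.001,0,0.002],[0,0,0],0]]' | grep -E "pos|force"
python3 -m inch '[[[-0.001,0,0.002],[0,0,0],0],[[-0.001,0,0.002],[0,0,0],0]]' | grep -E "pos|force"
done
```

```text
eef_pos: [0.4852, -0.1117, 0.1986]
wrist_force: [3.3, -0.6, 1.0]
eef_pos: [0.4843, -0.1117, 0.1967]
wrist_force: [4.0, -0.9, 3.6]
eef_pos: [0.4835, -0.1117, 0.1948]
wrist_force: [6.2, -0.9, 5.0]
eef_pos: [0.4828, -0.1117, 0.1932]
wrist_force: [5.6, 0.1, 6.8]
eef_pos: [0.482, -0.1117, 0.1912]
wrist_force: [5.9, -0.1, 7.9]
eef_pos: [0.4812, -0.1117, 0.1893]
wrist_force: [6.5, -0.3, 5.5]
```

```bash

python3 -m inch '[[[0.001,0,0.002],[0,0,0],0],[[0.001,0,0.002],[0,0,0],0]]' | grep -E "pos|force"
python3 -m inch '[[[0,0,0.002],[0,0,0],0],[[0,0,0.002],[0,0,0],0]]' | grep -E "pos|force"
python3 -m inch '[[[0,0,0.002],[0,0,0],0],[[0,0,0.002],[0,0,0],0]]' | grep -E "pos|force"
python3 -m inch '[[[-0.001,0,0.002],[0,0,0],0],[[-0.001,0,0.002],[0,0,0],0]]' | grep -E "pos|force"
python3 -m inch '[[[0,0,0.002],[0,0,0],0],[[0,0,0.002],[0,0,0],0]]' | grep -E "pos|force"
python3 -m inch '[[[-0.001,0,0.002],[0,0,0],0],[[-0.001,0,0.002],[0,0,0],0]]' | grep -E "pos|force"
```

```text
eef_pos: [0.4806, -0.1117, 0.1867]
wrist_force: [3.7, -0.6, 5.2]
eef_pos: [0.48, -0.1116, 0.1845]
wrist_force: [1.7, -3.2, 4.5]
eef_pos: [0.4794, -0.1116, 0.1823]
wrist_force: [1.5, -1.6, 4.4]
eef_pos: [0.4787, -0.1117, 0.1801]
wrist_force: [2.1, -2.3, 3.2]
eef_pos: [0.4782, -0.1116, 0.1778]
wrist_force: [0.6, -3.9, 2.7]
eef_pos: [0.4776, -0.1116, 0.1759]
wrist_force: [0.5, -4.6, 1.9]
```

Two force peaks felt, with the force now easing towards notch two. Continuing to the third.

```bash

python3 -m inch '[[[-0.001,0.001,0.002],[0,0,0],0],[[-0.001,0.001,0.002],[0,0,0],0]]' | grep -E "pos|force"
python3 -m inch '[[[0,0,0.002],[0,0,0],0],[[0,0,0.002],[0,0,0],0]]' | grep -E "pos|force"
python3 -m inch '[[[0,0,0.002],[0,0,0],0],[[0,0,0.002],[0,0,0],0]]' | grep -E "pos|force"
python3 -m inch '[[[0,0,0.002],[0,0,0],0],[[0,0,0.002],[0,0,0],0]]' | grep -E "pos|force"
python3 - <<'E'
from h import *
s=st(); f=snap('wrist','w8'); g=snap('scene','s8')
cv2.imwrite('pics/v8.png',np.hstack([f['frame'][200:480,200:450,::-1],cv2.resize(g['frame'][220:340,300:440,::-1],(326,280))]))
# lever line from top depth: points near y=-.112 above bed
t=snap('top','t8'); W=world(t); m=(t['range_z']>0)&(abs(W[...,1]+.112)<.008)&(W[...,2]>.03)&(W[...,2]<.14)&(W[...,0]>.44)&(W[...,0]<.66)
p=W[m]; o=np.argsort(p[:,0])[::6]; print(np.round(p[o][:,[0,2]]*1000).tolist())
W=world(g); m=(g['range_z']>0)&(abs(W[...,1]+.112)<.012)&(W[...,2]>.03)&(W[...,2]<.16)&(W[...,0]>.42)&(W[...,0]<.62)
p=W[m]; o=np.argsort(p[:,0])[::8]; print(np.round(p[o]*1000).tolist())
E
```

```text
eef_pos: [0.4771, -0.1119, 0.1742]
wrist_force: [0.6, -0.4, 4.2]
eef_pos: [0.4767, -0.1118, 0.1722]
wrist_force: [-0.0, -1.7, 6.0]
eef_pos: [0.4764, -0.1118, 0.1703]
wrist_force: [-0.9, -1.3, 7.2]
eef_pos: [0.4761, -0.1118, 0.1684]
wrist_force: [-1.9, -0.4, 9.0]
{'t': 30.65, 'joints': [-0.3732, 0.268, 1.8864, 0.0002, 0.9899, 1.1966], 'eef_pos': [0.4761, -0.1118, 0.1684], 'orientation': [-3.1405, 0.0025, 0.0009], 'wrist_force': [-1.8691, -0.444, 8.9809], 'finger_gap': 0.1841}
[[540.0, 77.0], [543.0, 81.0], [546.0, 86.0], [547.0, 86.0], [549.0, 88.0], [549.0, 82.0], [550.0, 82.0], [552.0, 85.0], [552.0, 34.0], [554.0, 41.0], [554.0, 35.0], [555.0, 43.0], [556.0, 51.0], [557.0, 84.0], [558.0, 54.0], [558.0, 80.0], [560.0, 89.0], [560.0, 82.0], [561.0, 91.0], [561.0, 86.0], [563.0, 89.0], [563.0, 86.0], [564.0, 91.0], [564.0, 85.0], [566.0, 93.0], [566.0, 86.0], [567.0, 92.0], [568.0, 83.0], [569.0, 92.0], [570.0, 94.0], [571.0, 88.0], [572.0, 91.0], [572.0, 85.0], [574.0, 89.0], [575.0, 92.0], [576.0, 82.0], [577.0, 80.0], [579.0, 81.0], [580.0, 82.0], [581.0, 79.0], [582.0, 78.0], [584
[... 2265 characters left out ...]
0, 99.0], [484.0, -123.0, 152.0], [488.0, -119.0, 96.0], [489.0, -120.0, 95.0], [492.0, -114.0, 98.0], [495.0, -107.0, 96.0], [499.0, -115.0, 97.0], [501.0, -112.0, 95.0], [503.0, -110.0, 95.0], [506.0, -115.0, 95.0], [510.0, -117.0, 92.0], [513.0, -120.0, 90.0], [516.0, -111.0, 93.0], [519.0, -111.0, 92.0], [522.0, -114.0, 92.0], [528.0, -116.0, 90.0], [532.0, -112.0, 89.0], [537.0, -112.0, 87.0], [538.0, -122.0, 78.0], [541.0, -122.0, 80.0], [546.0, -111.0, 84.0], [549.0, -113.0, 85.0], [554.0, -113.0, 84.0], [558.0, -118.0, 83.0], [560.0, -120.0, 76.0], [561.0, -118.0, 83.0], [562.0, -121.0, 70.0], [564.0, -114.0, 93.0], [565.0, -116.0, 92.0], [566.0, -116.0, 89.0], [573.0, -117.0, 90.0]]
```

View pics/v8.png

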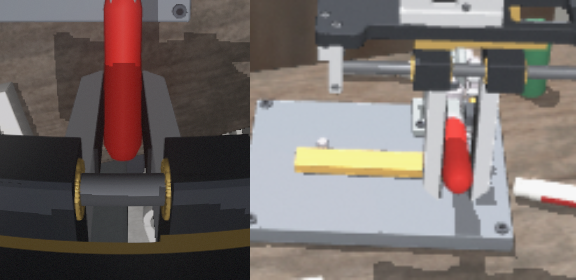

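The handle (455,155) is pinched and tilted as expected, and the bar hasn't moved. The TCP height gives q ≈ 0.35, and the force is climbing onto the third tooth.

```bash

python3 -m inch '[[[-0.001,0,0.002],[0,0,0],0],[[-0.001,0,0.002],[0,0,0],0]]' | grep -E "pos|force"
python3 -m inch '[[[-0.001,0,0.002],[0,0,0],0],[[-0.001,0,0.002],[0,0,0],0]]' | grep -E "pos|force"
python3 -m inch '[[[0,0,0.002],[0,0,0],0],[[0,0,0.002],[0,0,0],0]]' | grep -E "pos|force"
python3 -m inch '[[[0,0,0.002],[0,0,0],0],[[0,0,0.002],[0,0,0],0]]' | grep -E "pos|force"
```

```text
eef_pos: [0.4757, -0.1118, 0.1671]
wrist_force: [-2.0, 0.0, 11.4]
eef_pos: [0.4752, -0.1118, 0.1649]
wrist_force: [0.3, 0.0, 8.0]
eef_pos: [0.4749, -0.1118, 0.1627]
wrist_force: [-0.4, -0.4, 8.4]
eef_pos: [0.4746, -0.1118, 0.1605]
wrist_force: [-1.5, -0.6, 7.3]
```

Third click felt at TCP z ≈ 0.166: 11.4 N falling to 8 N. The peaks are evenly spaced about 0.155 rad apart. Now I ease on to notch three, at TCP z ≈ 0.151.

```bash

for i in 1; do
python3 -m inch '[[[0,0,0.002],[0,0,0],0],[[0,0,0.002],[0,0,0],0]]' | grep -E "pos|force"
python3 -m inch '[[[0,0,0.002],[0,0,0],0],[[0,0,0.002],[0,0,0],0]]' | grep -E "pos|force"
python3 -m inch '[[[0,0,0.002],[0,0,0],0],[[0,0,0.002],[0,0,0],0]]' | grep -E "pos|force"
done
```

```text
eef_pos: [0.4744, -0.1118, 0.1583]
wrist_force: [-1.7, -1.9, 7.2]
eef_pos: [0.4741, -0.1118, 0.1562]
wrist_force: [-0.6, -1.1, 6.2]
eef_pos: [0.474, -0.1118, 0.1541]
wrist_force: [-2.5, -1.4, 5.2]
```

```bash

python3 -m inch '[[[0,0,0.002],[0,0,0],0],[[0,0,0.002],[0,0,0],0]]' | grep -E "pos|force"
python3 -m inch '[[[0,0,0.001],[0,0,0],0],[[0,0,0.001],[0,0,0],0]]' | grep -E "pos|force"
python3 -m inch '[[[0,0,0],[0,0,0],0],[[0,0,0],[0,0,0],0]]'
python3 - <<'E'
from h import *
st(); f=snap('scene','s9'); W=world(f); t=snap('top','t9')
for n,g in (('s8',np.load('pics/s8.npz')),('s9',f),('s7',np.load('pics/s7.npz'))):
    W=world(g); hsv=cv2.cvtColor(g['frame'],cv2.COLOR_RGB2HSV); m=(g['range_z']>0)&((hsv[...,0]<6)|(hsv[...,0]>174))&(hsv[...,1]>150)&(abs(W[...,1]+.112)<.006)&(W[...,0]>.46)&(W[...,0]<.56)&(W[...,2]>.03)
    p=W[m]; k=np.polyfit(p[:,0],p[:,2],1); print(n,len(p),np.arctan(-k[0]),'ztop@.475',np.polyval(k,.475))
cv2.imwrite('pics/v9.png',np.hstack([cv2.resize(f['frame'][220:340,280:440,::-1],(480,360)),cv2.resize(t['frame'][190:310,300:400,::-1],(300,360))]))
E
```

```text
eef_pos: [0.4738, -0.1118, 0.1521]
wrist_force: [-1.7, -1.6, 6.5]
eef_pos: [0.4737, -0.1119, 0.1512]
wrist_force: [-2.8, -1.0, 7.2]
t: 33.3
eef_pos: [0.4738, -0.1118, 0.1512]
orientation: [-3.141, 0.003, 0.001]
wrist_force: [-2.7, -0.7, 7.1]
finger_gap: 0.183
{'t': 33.3, 'joints': [-0.3747, 0.2863, 1.9134, -0.0003, 0.9455, 1.1951], 'eef_pos': [0.4738, -0.1118, 0.1512], 'orientation': [-3.1405, 0.0033, 0.0011], 'wrist_force': [-2.7493, -0.7095, 7.0522], 'finger_gap': 0.183}
s8 152 0.2047302669304715 ztop@.475 0.10097504035958707
s9 170 0.09455892732973895 ztop@.475 0.08373742749186192
s7 120 0.3482582104868921 ztop@.475 0.15490108648406112
```

View pics/v9.png

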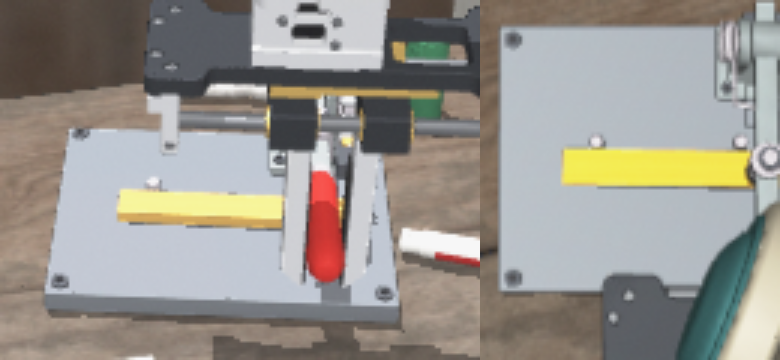

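The force minimum was at TCP z = 0.154, and the force is just starting to rise at 0.151. That puts the lever in notch three, well short of the fourth tooth at about 0.141. The image shows the handle near level at (325,225), and the bar still against the pins at (152,183), (597,141) and (740,141). Handing in while holding.

```bash
python3 -c "
from station import hand_in
print(hand_in())"
```

```text
the job is handed in; nothing more can be done
None
```

The brass bar is on the fixture bed, home against all three pins, and I handed in still holding the lever down at the third click. The clock read about 33 s of the 69 s allowed.

**Bar:** I first moved it away from the raised bench behind the table, because the gripper body would have hit the bench edge. I then regripped it, slid it in under the foot and seated it. Nudges with closed fingers met solid contact on the end (12 N) and on the long side (9 N). The camera showed it within 0.1° of the jig and against the back pins, and against the end pin before clamping.

**Lever:** I gripped the handle and pressed it down in small steps of about 2 mm. I felt three force peaks, about 0.155 rad apart by hand height, and stopped just past the third low point. From hand height the angle is about 0.46 rad. The true value is probably nearer 0.48, because the peaks came about 0.03 rad before the tooth angles given. The handle slope in the camera gave about the same. The fourth tooth was not reached. At the end the vertical force was steady at about 7 N.

**One thing went wrong:** while I was setting the bar down to regrip it, its end brushed the larger collet and turned it about 10°. I gripped the collet lightly and turned it back. It now lies at its original angle, about 2 mm from where it was. The small collet measured unchanged. I did not touch the steel bar or the other things, but I did not measure them again at the end.

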